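# Open the combination lockbox on the packing table

## Task

Open the instrument lockbox: crank its dial left (anticlockwise) passing 8 once and stopping on it the second time, then right (clockwise) passing 1 once and stopping on it the second time, then left again, slowly from 0 on, until you feel a dead stop; that last number is not known, only that it lies between 11 and 8. Never force the dial against that stop. Then slide the hatch fully open and let go, leaving the jar, the tape roll and the tray where they are.

Things in the scene. Friction and masses are not known exactly. Their poses are not given: they have to be found in the camera images.
- lockbox: Grey steel lockbox fixed to the table, 240 (x) by 260 (y) by 90 mm high. Origin: centre of its underside; z up, x away from the robot at yaw 0 (yaw within 0.25 rad of that). On its flat top, 90 mm above the table: the dial, its axis 55 mm to +y of the centre, and a sliding hatch on the -y half.
- dial_axis (a point): The dial's vertical axis at the box top. The dial is a steel disc 91 mm across, 12 mm high. Around it are 12 black ticks like a clock face: number 0 is the long thick tick on the box's +x side, 1 to 11 follow clockwise seen from above, 30 degrees apart (3 is on the box's -y side). The dial's number is the tick that its crank arm, and the black rib at the disc's rim, points at.
- dial (a joint): Dial angle in rad over whole turns, growing clockwise from above, 0 with the arm at number 0: number n is n*pi/6 plus whole turns. Starts between -0.1 and 1.9. Stop on 8 and on 1 within 0.12 rad, without overshoot (hidden wheels behind it follow its turns). It turns with 1 to 4 N at the peg and faint clicks, without end, until the lock springs open between 11 and 8 on the last turn: then it stops dead both ways.
- crank_peg: Upright round black peg, the crank handle: 16 mm across, 36 mm high, at the end of the crank arm, 30 mm from the dial's axis. It revolves freely about itself, so a gripper that holds it firmly (about 25 N) can go round in circles without turning. Origin: centre of its foot, 106 mm above the table.
- peg_grip (a point): The middle of the crank peg, 22 mm above its foot (128 mm above the table): where to grip it.
- hatch (a joint): How far the hatch has slid open, in m: 0 shut, 0.085 fully open against its end stop. The hatch is an aluminium plate 105 by 98 by 5 mm on the box top that slides along the box's +x, away from the robot; it drags with about 3 N and is locked until the combination has been dialed.
- hatch_knob (a point): The middle of the hatch's upright black knob, 28 mm above the box top (118 mm above the table); at the start it lies 60 mm to -x and 75 mm to -y of the box centre. The knob has a 16 mm neck from 13 to 27 mm above the box top and a 22 mm head from 32 to 40 mm above the box top.
- strip_jar: Small jar, 32 mm across, 45 mm high, standing loose on the far +y corner of the box top: leave it there. Origin: centre of its underside.
- tape_roll: Roll of paper tape lying flat near the box's +y side, 60 mm across, 24 mm high: leave it there.
- set_tray: Open steel tray, 190 by 120 by 45 mm high, on the table on the box's -y side: leave it there.
- crank_arm (a joint): The flat aluminium crank arm on the dial, 4 mm thick, is a torque spring: its bend against the dial in rad, clockwise positive, 0 unloaded, 0.005 rad per N pushed along the circle at the peg. Ordinary turning bends it about 0.02; it is forced when bent by more than 0.08 (16 N).

How it is judged:
By the outcome, as a careful person would: the job done as asked, in the order asked, and still so for the second after the job is handed in, with the robot touching nothing.
It also fails if it takes over 72 s, if anything falls off the work surface, if the arm or the gripper's body presses on something with over 40 N, if the wrist force passes 120 N, or if a joint passes its speed limit or range.

## Robot

A 6-joint arm with a two-finger parallel gripper is mounted at the origin on the work surface. World frame = base frame: x ahead of the robot, y to its left, z up, the work surface at z = 0. Lengths are in mm, angles in rad, forces in N, time in s.
With the tool pointing down it reaches from about 400 to 925 mm from the base axis. Payload 12.5 kg.
Tool frame: the origin (TCP) lies at the very end of the fingers, on their centre line; the grasp point (between the pads) lies 19 mm behind it; z points along the fingers, y is the line along which they close (so a half turn about z gives the same grasp; the last joint's range is limited). The gripper opens to 95 mm and grips with 3 to 60 N. Pads are 20 mm wide; open, the fingers measure 119 mm over their backs; the gripper's body (75 mm by 180 mm) begins 59 mm behind the grasp point.
Start: joints at [-1.415, 0.491, 1.559, -0, 1.092, -0.106], TCP at [161.785, -603.716, 214.661] pointing down, gripper open.
Joint ranges: [-3.1, 3.1], [-0.84, 2.19], [0.05, 2.79], [-1.13, 4.28], [0.06, 2.93], [-2.69, 2.69]. Speed limits (rad/s): [2.22, 2.22, 2.79, 3.14, 3.14, 3.14].

## Interface

Orientations are given as [roll, pitch, yaw] about the fixed x, y, z axes, in that order (R = Rz(yaw) Ry(pitch) Rx(roll)).
In Python, from cell import * gives the robot as it stands.
- The arm moves only by the tool jog_arm, never from a script. Its argument "targets" is a list of rows, each an object with "turn": the turn, a rotation vector about the world's x, y, z in degrees, a list of three; "slide": the shift along the world's x, y, z in mm, a list of three; "claw": the opening in per cent of the stroke, from 0 (shut) to 100 (fully open). In form: [{"turn": [wx, wy, wz], "slide": [x, y, z], "claw": claw}, ...]. A call has 1 to 5 rows; each row shifts and turns the commanded pose from where the row before left it; what a row does not reach is not made up. A row lasts 1/8 s, in which the tool goes at most 62.5 mm and 10.7 degrees, less where a joint would pass 70% of its speed; a pose out of reach is approached as far as the arm can. A call with a gripper value outside its range is refused whole. The fingers move at their own pace and stop on an object; the grip force is fixed at half the most. Time passes only in rows, so rows that do not move let the fingers close. It gives the time, the measured TCP pose, the force, the opening and the grip force at its end, in the units of the state.
- state(): the state, without advancing time (a new reading comes with each control period).
- read_camera(name): name is "scene" or "top"; returns a dict with "frame" (480x640x3 uint8, blue, green, red), "mtx" (3x3 intrinsics, pixels), "R" (3x3) and "t" (3): a world point X has camera coordinates R X + t. Camera axes: x right, y down, z forward; pixel columns grow to the right and rows downward; lengths in mm; the calibration is good to about 2 mm. A picture is of the moment at which its call begins. There is no depth.
- job_done(): hands the job in; it is judged then, once.
Trained networks look in the newest picture that a camera, given by its name, has taken for a name from the list of things; names that differ only in an ending like _2 or _b are one class to them, and where a whole thing is asked for, a point or a joint stands for the part that bears it (a point fixed in the world has none). Each returns a list of dicts, best first, with "conf" (0 to 1); they miss things now and then, are a little off and sometimes report something else, mostly with a low value. They report only what shows in the picture. A call takes as long as a camera call.
- look_for(query, camera): "xy" ([column, row] in pixels, amid what is visible of it).
The state is a dict: "t": time; "joints": joint angles; "qvel": joint speeds; "tau": joint torques, N m; "eef_pos": TCP position; "tcp_rot": TCP orientation; "ft_force": force on the tool from outside, world axes, zero at the start; "moment": the same for the moment, N m; "opening": opening from 0.0 (shut) to 1.0 (fully open); "grip_force": force on a finger pad.
Only numpy, scipy, OpenCV 4.12 (cv2) and the standard library are available. Lean on these libraries where they do the work, as an engineer would, in place of code of your own. Each camera call takes 0.05 s, during which the arm holds its last target. There are 200 camera calls.

## Working session

There is one attempt and no reset: what is moved stays moved. The work goes in short steps, Python scripts to look and compute and a tool call to move; the robot and the scene stay as the last step left them, time stands still between calls to the robot, and variables do not carry over. Pictures are saved under pics/ and viewed, at most 10 in all, crops included, and the job is handed in when it is done.

Besides the shell and the picture viewer there is one more tool, called after "Request:" as a command line: name --argument value ..., lists and objects as JSON in quotes. jog_arm: Moves the arm, as the interface text tells. Its arguments: {"type":"object","properties":{"targets":{"type":"array","items":{"type":"object","properties":{"turn":{"type":"array","items":{"type":"number"}},"slide":{"type":"array","items":{"type":"number"}},"claw":{"type":"number"}}}}},"required":["targets"]}

```bash
mkdir -p pics; ls; cat > h.py <<'E'
from cell import *
import numpy as np, cv2
def ray(c,px,z):
    K,R,t=[np.array(c[k],float) for k in("mtx","R","t")]
    d=R.T@np.linalg.inv(K)@np.array([px[0],px[1],1.]); o=-R.T@t.ravel()
    return o+d*(z-o[2])/d[2]
E
python3 - <<'E'
from h import *
s=state();print({k:np.round(s[k],3) for k in s})
for n in("top","scene"):
    c=read_camera(n);cv2.imwrite(f"pics/{n}0.png",c["frame"])
    R=np.array(c["R"]);print(n,(-R.T@np.array(c["t"]).ravel()).round(0))
    for q,z in(("lockbox",90),("dial_axis",102),("crank_peg",128),("peg_grip",128),("hatch_knob",118),("strip_jar",112),("tape_roll",12),("set_tray",20)):
        for r in look_for(q,n)[:2]: print(q,np.round(r["xy"],1),round(r["conf"],2),ray(c,r["xy"],z).round(1))
E
```

```text
pics
{'t': np.float64(0.0), 'joints': array([-1.415,  0.492,  1.559,  0.   ,  1.092, -0.106]), 'qvel': array([ 0.   , -0.001,  0.   , -0.   , -0.   ,  0.001]), 'tau': array([ 2.0000e-03, -6.1264e+01, -2.5818e+01,  6.9000e-02,  4.8000e-02,
       -0.0000e+00]), 'eef_pos': array([ 161.74 , -603.452,  214.033]), 'tcp_rot': array([-3.14 , -0.   ,  0.262]), 'ft_force': array([-0.258, -0.216,  0.109]), 'moment': array([ 0.023, -0.031,  0.002]), 'grip_force': np.float64(0.0), 'opening': np.float64(1.002)}
top [519.  20. 865.]
lockbox [330.7 244.8] 0.79 [567.7  15.4  90. ]
lockbox [362.8 285.9] 0.34 [497.2 -36.2  90. ]
dial_axis [328.7 247.2] 0.69 [563.   18.9 102. ]
crank_peg [299.5 218.1] 0.46 [609.6  64.3 128. ]
hatch_knob [363.6 286.2] 0.82 [497.4 -35.5 118. ]
strip_jar [275.3 172.5] 0.8 [688.3 103.1 112. ]
strip_jar [448.3 269.1] 0.17 [ 520.9 -174.7  112. ]
tape_roll [215.2 250.2] 0.83 [569.  228.8  12. ]
tape_roll [365.8 285.9] 0.4 [494.8 -47.4  12. ]
set_tray [448.2 269.6] 0.93 [ 520.3 -198.3   20. ]
scene [1070. -230.  725.]
lockbox [318.1 258.4] 0.97 [609.6  -2.7  90. ]
dial_axis [320.1 255.8] 0.94 [614.5  -1.2 102. ]
crank_peg [352.3 234.9] 0.47 [615.5  61.3 128. ]
hatch_knob [274.1 223.2] 0.75 [520.4 -49.1 118. ]
strip_jar [394.8 259.6] 0.57 [685.5 107.6 112. ]
tape_roll [402.8 228.8] 0.73 [558.5 223.4  12. ]
tape_roll [395.8 258.2] 0.4 [620.5 166.4  12. ]
set_tray [204.4 285.9] 0.94 [ 525.5 -200.3   20. ]
```

```bash
python3 -c "
import cv2
a=cv2.imread('pics/top0.png')[120:360,180:500];cv2.imwrite('pics/a.png',cv2.resize(a,None,fx=2.5,fy=2.5,interpolation=2))"
```

```text
(no output)
```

View pics/a.png

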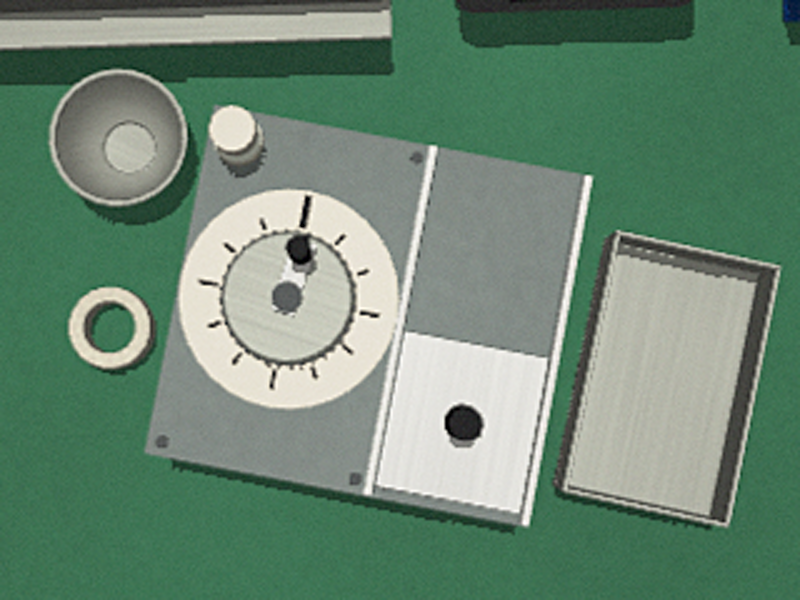

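The crop shows the box yawed slightly clockwise. The dial centre is at about (288,297), the peg top at (300,248), near tick 0 at (307,210), and the knob at (463,422). The jar is at (233,130).

```bash
python3 - <<'E'
from h import *
c=read_camera("top")
P=lambda x,y,z: ray(c,(180+(x-1)/2.5,120+(y-1)/2.5),z)
C=[P(*p,90) for p in((215,107),(590,177),(530,525),(147,453))]
m=np.mean(C,0);print("corners",np.round(C,1),"centre",m.round(1))
e=(C[0]+C[1]-C[2]-C[3]); e2=C[0]+C[3]-C[1]-C[2]
yaw=np.mean([np.arctan2(e[1],e[0]),np.arctan2(-e2[0],e2[1])]);print("yaw",yaw,np.linalg.norm(e)/2,np.linalg.norm(e2)/2)
ux=np.array([np.cos(yaw),np.sin(yaw),0]);uy=np.array([-ux[1],ux[0],0])
A=m+55*uy;print("axis from box",A.round(1),"plate",P(290,299,90).round(1),"disc",P(288,297,102).round(1))
p=P(300,248,142);print("peg",p.round(1))
k=P(463,422,130);print("knob",k.round(1),(m-60*ux-75*uy).round(1))
for B in(A,P(290,299,90)):
    d=p-B;print("r",np.hypot(d[0],d[1]),"ang cw",yaw-np.arctan2(d[1],d[0]))
t=P(307,212,90)-P(290,299,90);print("tick0 dir",np.arctan2(t[1],t[0]))
E
```

```text
corners [[ 711.   121.6   90. ]
 [ 655.5 -130.9   90. ]
 [ 423.2  -81.7   90. ]
 [ 478.6  172.4   90. ]] centre [567.1  20.3  90. ]
yaw -0.21363796747908798 237.6940888895388 259.2948406049977
axis from box [578.7  74.1  90. ] plate [578.9  74.1  90. ] disc [579.3  74.6 102. ]
peg [606.8  63.4 142. ]
knob [494.2 -36.4 130. ] [492.5 -40.2  90. ]
r 30.02602073050107 ang cw 0.15121545295993477
r 29.934794994041866 ang cw 0.15370537873565182
tick0 dir -0.21875282085507766
```

Request:
jog_arm --targets '[{"turn": [0, 0, 0], "slide": [29.7, 44.5, 0], "claw": 50}, {"turn": [0, 0, 0], "slide": [29.7, 44.5, 0], "claw": 50}, {"turn": [0, 0, 0], "slide": [29.7, 44.5, 0], "claw": 50}, {"turn": [0, 0, 0], "slide": [29.7, 44.5, 0], "claw": 50}, {"turn": [0, 0, 0], "slide": [29.7, 44.5, 0], "claw": 50}]'

```text
t: 1.58
eef_pos: [311.0, -379.8, 214.8]
tcp_rot: [3.141, -0.0, 0.261]
ft_force: [0.2, -1.1, -0.2]
opening: 0.535
grip_force: 0.0
```

Request:
jog_arm --targets '[{"turn": [0, 0, 0], "slide": [29.7, 44.5, 0], "claw": 50}, {"turn": [0, 0, 0], "slide": [29.7, 44.5, 0], "claw": 50}, {"turn": [0, 0, 0], "slide": [29.7, 44.5, 0], "claw": 50}, {"turn": [0, 0, 0], "slide": [29.7, 44.5, 0], "claw": 50}, {"turn": [0, 0, 0], "slide": [29.7, 44.5, 0], "claw": 50}]'

```text
t: 2.2
eef_pos: [459.6, -157.2, 214.9]
tcp_rot: [3.141, -0.0, 0.262]
ft_force: [1.6, -0.1, -0.2]
opening: 0.499
grip_force: 0.0
```

Request:
jog_arm --targets '[{"turn": [0, 0, 0], "slide": [29.7, 44.5, 0], "claw": 50}, {"turn": [0, 0, 0], "slide": [29.7, 44.5, 0], "claw": 50}, {"turn": [0, 0, 0], "slide": [29.7, 44.5, 0], "claw": 50}, {"turn": [0, 0, 0], "slide": [29.7, 44.5, 0], "claw": 50}, {"turn": [0, 0, 0], "slide": [29.7, 44.5, 0], "claw": 50}]'

```text
t: 2.82
eef_pos: [608.1, 65.5, 214.8]
tcp_rot: [3.141, -0.0, 0.262]
ft_force: [0.1, -1.5, -0.1]
opening: 0.496
grip_force: 0.0
```

```bash
python3 - <<'E'
from h import *
for n in("scene","top"):
    c=read_camera(n)
    f=c["frame"]; f=f[110:350,200:520] if n=="scene" else f[130:330,200:440]
    cv2.imwrite(f"pics/{n}1.png",cv2.resize(f,None,fx=2.5,fy=2.5,interpolation=2))
s=state();print(s["t"],s["eef_pos"],s["joints"])
E
```

```text
2.925 [609.03695821  67.49677509 214.21426167] [2.38497510e-03 4.73510246e-01 1.59138184e+00 6.02066379e-04
 1.07595125e+00 1.30765429e+00]
```

View pics/scene1.png

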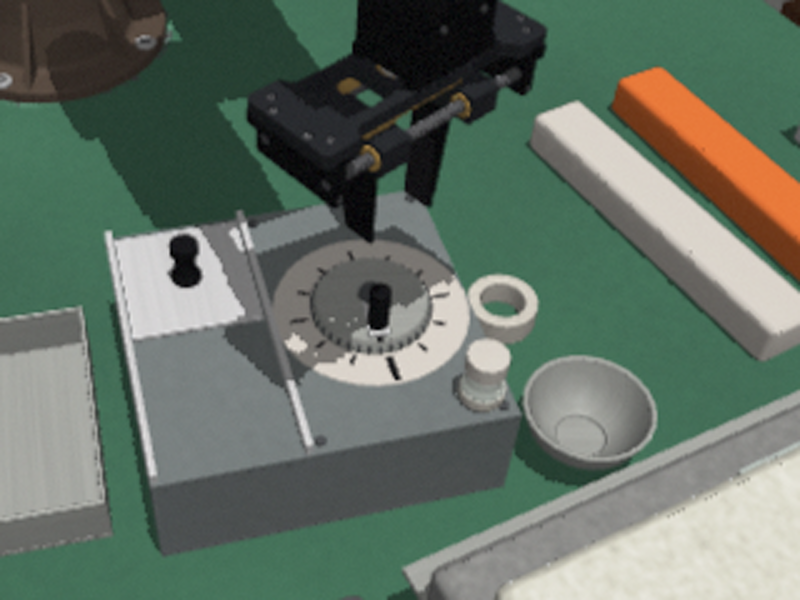

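The scene view shows the gripper above the dial. The peg at (380,305) points near the long tick at (393,367), and the jar at (485,370) is well clear. I'll let the arm settle and descend partway.

Request:
jog_arm --targets '[{"turn": [0, 0, 0], "slide": [0, 0, -30], "claw": 50}, {"turn": [0, 0, 0], "slide": [0, 0, -25], "claw": 50}, {"turn": [0, 0, 0], "slide": [0, 0, 0], "claw": 50}, {"turn": [0, 0, 0], "slide": [0, 0, 0], "claw": 50}]'

```text
t: 3.42
eef_pos: [607.7, 63.5, 160.7]
tcp_rot: [3.141, -0.001, 0.261]
ft_force: [0.0, 0.0, 1.5]
opening: 0.499
grip_force: 0.0
```

```bash
python3 - <<'E'
from h import *
for i in range(3):
    read_camera("top"); s=state();print(s["t"],s["eef_pos"].round(2) if hasattr(s["eef_pos"],'round') else s["eef_pos"])
E
```

```text
3.475 [607.74  63.54 160.9 ]
3.525 [607.73  63.6  160.91]
3.575 [607.67  63.65 160.78]
```

Request:
jog_arm --targets '[{"turn": [0, 0, 0], "slide": [-0.5, 0, -20], "claw": 50}, {"turn": [0, 0, 0], "slide": [0, 0, -18], "claw": 50}, {"turn": [0, 0, 0], "slide": [0, 0, -9], "claw": 50}, {"turn": [0, 0, 0], "slide": [0, 0, -4], "claw": 50}, {"turn": [0, 0, 0], "slide": [0, 0, 0], "claw": 30}]'

```text
t: 4.2
eef_pos: [606.9, 63.8, 109.0]
tcp_rot: [3.141, -0.0, 0.262]
ft_force: [0.4, 0.5, 0.6]
opening: 0.441
grip_force: 0.0
```

Request:
jog_arm --targets '[{"turn": [0, 0, 0], "slide": [0, 0, 0], "claw": 10}, {"turn": [0, 0, 0], "slide": [0, 0, 0], "claw": 10}, {"turn": [0, 0, 0], "slide": [0, 0, 0], "claw": 0}, {"turn": [0, 0, 0], "slide": [0, 0, 0], "claw": 0}, {"turn": [0, 0, 0], "slide": [0, 0, 0], "claw": 0}]'

```text
t: 4.82
eef_pos: [606.7, 63.9, 108.9]
tcp_rot: [-3.142, -0.0, 0.262]
ft_force: [-2.0, 2.0, 3.3]
opening: 0.161
grip_force: 30.0
```

```bash
cat > plan.py <<'E'
import numpy as np
A=np.array([579,74.2]);yaw=-0.214
def plan(p,th0,steps,A=A):
    """p commanded xy; steps in rad; prints row slides"""
    th=th0
    for i,d in enumerate(steps):
        th+=d;q=A+30*np.array([np.cos(yaw-th),np.sin(yaw-th)])
        s=np.round(q-p,1);p=p+s
        print(s.tolist(),end=" " if i%5<4 else f"  th={th:.3f} p={p.round(1)}\n")
E
python3 -c "
from plan import *
s=[-.05,-.08,-.13,-.17,-.2]+[-.3]*25+[-.2,-.1,-.05,-.05,0]
plan(np.array([606.8,63.8]),.152,s)"
```

```text
[0.7, 1.1] [0.7, 2.3] [0.6, 3.8] [0.1, 5.1] [-0.9, 5.9]  th=-0.478 p=[608.  82.]
[-3.6, 8.2] [-5.9, 6.8] [-7.6, 4.8] [-8.7, 2.2] [-9.0, -0.4]  th=-1.978 p=[573.2 103.6]
[-8.4, -3.0] [-7.2, -5.4] [-5.2, -7.2] [-2.9, -8.5] [-0.3, -9.0]  th=-3.478 p=[549.2  70.5]
[2.4, -8.6] [4.9, -7.5] [6.9, -5.8] [8.2, -3.5] [8.9, -0.9]  th=-4.978 p=[580.5  44.2]
[8.8, 1.8] [7.9, 4.3] [6.2, 6.5] [4.1, 8.0] [1.5, 8.8]  th=-6.478 p=[609.   73.6]
[-1.2, 8.9] [-3.7, 8.2] [-6.0, 6.6] [-7.7, 4.6] [-8.7, 2.2]  th=-7.978 p=[581.7 104.1]
[-6.0, -0.1] [-3.0, -0.5] [-1.4, -0.3] [-1.5, -0.4] [0.0, -0.0]  th=-8.378 p=[569.8 102.8]
```

Request:
jog_arm --targets '[{"turn": [0, 0, 0], "slide": [0.7, 1.1, 0], "claw": 0}, {"turn": [0, 0, 0], "slide": [0.7, 2.3, 0], "claw": 0}, {"turn": [0, 0, 0], "slide": [0.6, 3.8, 0], "claw": 0}, {"turn": [0, 0, 0], "slide": [0.1, 5.1, 0], "claw": 0}, {"turn": [0, 0, 0], "slide": [-0.9, 5.9, 0], "claw": 0}]'

```text
t: 5.45
eef_pos: [608.3, 81.7, 108.8]
tcp_rot: [3.141, -0.001, 0.262]
ft_force: [-1.4, -5.6, 4.4]
opening: 0.163
grip_force: 30.0
```

Smooth. I'll continue.

Request:
jog_arm --targets '[{"turn": [0, 0, 0], "slide": [-3.6, 8.2, 0], "claw": 0}, {"turn": [0, 0, 0], "slide": [-5.9, 6.8, 0], "claw": 0}, {"turn": [0, 0, 0], "slide": [-7.6, 4.8, 0], "claw": 0}, {"turn": [0, 0, 0], "slide": [-8.7, 2.2, 0], "claw": 0}, {"turn": [0, 0, 0], "slide": [-9.0, -0.4, 0], "claw": 0}]'

```text
t: 6.08
eef_pos: [572.7, 104.8, 108.9]
tcp_rot: [-3.141, -0.001, 0.262]
ft_force: [7.1, 2.1, 4.4]
opening: 0.164
grip_force: 30.0
```

Request:
jog_arm --targets '[{"turn": [0, 0, 0], "slide": [-8.4, -3.0, 0], "claw": 0}, {"turn": [0, 0, 0], "slide": [-7.2, -5.4, 0], "claw": 0}, {"turn": [0, 0, 0], "slide": [-5.2, -7.2, 0], "claw": 0}, {"turn": [0, 0, 0], "slide": [-2.9, -8.5, 0], "claw": 0}, {"turn": [0, 0, 0], "slide": [-0.3, -9.0, 0], "claw": 0}]'

```text
t: 6.7
eef_pos: [549.0, 70.7, 108.9]
tcp_rot: [-3.141, -0.001, 0.262]
ft_force: [4.8, 6.1, 1.6]
opening: 0.163
grip_force: 30.0
```

Request:
jog_arm --targets '[{"turn": [0, 0, 0], "slide": [2.4, -8.6, 0], "claw": 0}, {"turn": [0, 0, 0], "slide": [4.9, -7.5, 0], "claw": 0}, {"turn": [0, 0, 0], "slide": [6.9, -5.8, 0], "claw": 0}, {"turn": [0, 0, 0], "slide": [8.2, -3.5, 0], "claw": 0}, {"turn": [0, 0, 0], "slide": [8.9, -0.9, 0], "claw": 0}]'

```text
t: 7.32
eef_pos: [579.2, 45.0, 108.6]
tcp_rot: [-3.139, 0.003, 0.261]
ft_force: [-6.7, 11.5, 10.2]
opening: 0.16
grip_force: 30.0
```

Request:
jog_arm --targets '[{"turn": [0, 0, 0], "slide": [8.8, 1.8, 0], "claw": 0}, {"turn": [0, 0, 0], "slide": [7.9, 4.3, 0], "claw": 0}, {"turn": [0, 0, 0], "slide": [6.2, 6.5, 0], "claw": 0}, {"turn": [0, 0, 0], "slide": [4.1, 8.0, 0], "claw": 0}, {"turn": [0, 0, 0], "slide": [1.5, 8.8, 0], "claw": 0}]'

```text
t: 7.95
eef_pos: [608.8, 72.6, 108.8]
tcp_rot: [3.14, 0.001, 0.262]
ft_force: [-0.3, -8.4, 6.3]
opening: 0.163
grip_force: 30.0
```

Request:
jog_arm --targets '[{"turn": [0, 0, 0], "slide": [-1.2, 8.9, 0], "claw": 0}, {"turn": [0, 0, 0], "slide": [-3.7, 8.2, 0], "claw": 0}, {"turn": [0, 0, 0], "slide": [-6.0, 6.6, 0], "claw": 0}, {"turn": [0, 0, 0], "slide": [-7.7, 4.6, 0], "claw": 0}, {"turn": [0, 0, 0], "slide": [-8.7, 2.2, 0], "claw": 0}]'

```text
t: 8.57
eef_pos: [582.9, 104.9, 109.0]
tcp_rot: [-3.141, -0.004, 0.261]
ft_force: [4.7, 5.7, 3.1]
opening: 0.162
grip_force: 30.0
```

Request:
jog_arm --targets '[{"turn": [0, 0, 0], "slide": [-6.0, -0.1, 0], "claw": 0}, {"turn": [0, 0, 0], "slide": [-3.0, -0.5, 0], "claw": 0}, {"turn": [0, 0, 0], "slide": [-1.4, -0.3, 0], "claw": 0}, {"turn": [0, 0, 0], "slide": [0, 0, 0], "claw": 0}, {"turn": [0, 0, 0], "slide": [0, 0, 0], "claw": 0}]'

```text
t: 9.2
eef_pos: [571.0, 104.1, 108.9]
tcp_rot: [-3.14, -0.0, 0.262]
ft_force: [0.2, 9.0, 6.0]
opening: 0.164
grip_force: 30.0
```

```bash
python3 - <<'E'
from h import *
for n in("scene","top"):
    c=read_camera(n)
    f=c["frame"]; f=f[190:280,280:400] if n=="scene" else f[190:290,240:360]
    cv2.imwrite(f"pics/{n}2.png",cv2.resize(f,None,fx=6,fy=6,interpolation=2))
s=state();p=np.array(s["eef_pos"]);d=p[:2]-[579,74.2]
print(p.round(2),np.hypot(*d),-.214-np.arctan2(d[1],d[0]))
E
```

```text
[571.01 104.13 108.88] 30.9764168955222 -2.045542529399933
```

View pics/scene2.png

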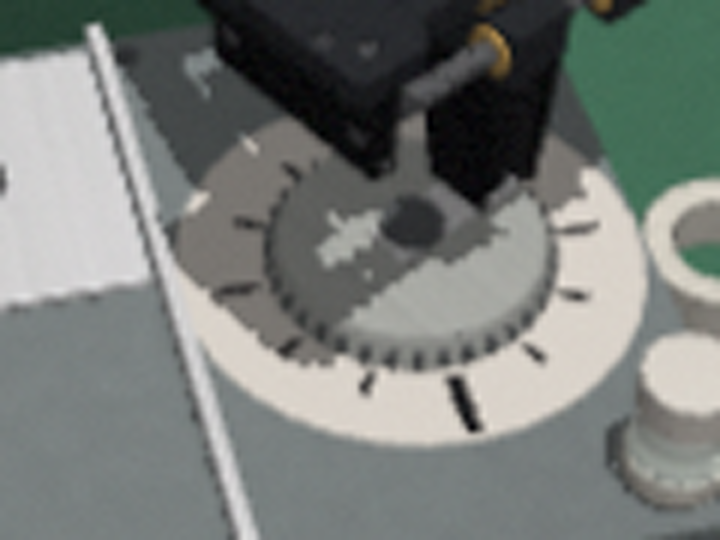

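The box, jar and tape are undisturbed. The crank arm points toward the far side as expected, hidden under the finger. The forces put the axis about 1 mm further to +y, so I'll correct that while finishing the move onto 8.

Request:
jog_arm --targets '[{"turn": [0, 0, 0], "slide": [-0.8, 0.3, 0], "claw": 0}, {"turn": [0, 0, 0], "slide": [-0.7, 0.2, 0], "claw": 0}, {"turn": [0, 0, 0], "slide": [0, 0, 0], "claw": 0}, {"turn": [0, 0, 0], "slide": [0, 0, 0], "claw": 0}]'

```text
t: 9.8
eef_pos: [569.8, 103.9, 108.9]
tcp_rot: [-3.141, -0.001, 0.262]
ft_force: [1.8, 4.9, 6.3]
opening: 0.168
grip_force: 30.0
```

```bash
sed -i 's/74.2/75.1/' plan.py; python3 -c "
from h import *
from plan import *
s=state();p=np.array(s['eef_pos'])[:2];d=p-A
print(p.round(2),np.hypot(*d),yaw-np.arctan2(d[1],d[0])-2*np.pi,s['ft_force'])
s=[.05,.08,.13,.17,.2]+[.3]*25+[.25,.2,.15,.1,.04]
plan(np.array([569.8,103.7]),-8.378,s)"
```

```text
[569.81 103.91] 30.243758664788185 -8.376740515500934 [1.8220483  4.85212898 6.27254312]
[1.5, 0.4] [2.3, 0.5] [3.9, 0.5] [5.1, -0.2] [5.8, -1.3]  th=-7.748 p=[588.4 103.6]
[8.0, -4.1] [6.5, -6.2] [4.3, -7.9] [1.8, -8.8] [-0.9, -8.9]  th=-6.248 p=[608.1  67.7]
[-3.5, -8.3] [-5.8, -6.8] [-7.5, -4.9] [-8.7, -2.4] [-8.9, 0.3]  th=-4.748 p=[573.7  45.6]
[-8.5, 2.9] [-7.3, 5.2] [-5.3, 7.2] [-3.0, 8.5] [-0.4, 8.9]  th=-3.248 p=[549.2  78.3]
[2.3, 8.7] [4.7, 7.6] [6.8, 5.9] [8.2, 3.6] [8.9, 1.0]  th=-1.748 p=[580.1 105.1]
[8.8, -1.7] [7.9, -4.2] [6.4, -6.3] [4.1, -8.0] [1.7, -8.8]  th=-0.248 p=[609.   76.1]
[-0.7, -7.4] [-1.9, -5.7] [-2.1, -4.0] [-1.7, -2.4] [-0.8, -1.0]  th=0.492 p=[601.8  55.6]
```

On 8 (second time). Now right.

Request:
jog_arm --targets '[{"turn": [0, 0, 0], "slide": [1.5, 0.4, 0], "claw": 0}, {"turn": [0, 0, 0], "slide": [2.3, 0.5, 0], "claw": 0}, {"turn": [0, 0, 0], "slide": [3.9, 0.5, 0], "claw": 0}, {"turn": [0, 0, 0], "slide": [5.1, -0.2, 0], "claw": 0}, {"turn": [0, 0, 0], "slide": [5.8, -1.3, 0], "claw": 0}]'

```text
t: 10.42
eef_pos: [587.4, 104.1, 108.7]
tcp_rot: [-3.14, 0.002, 0.262]
ft_force: [-6.0, 6.5, 10.7]
opening: 0.165
grip_force: 30.0
```

Request:
jog_arm --targets '[{"turn": [0, 0, 0], "slide": [8.0, -4.1, 0], "claw": 0}, {"turn": [0, 0, 0], "slide": [6.5, -6.2, 0], "claw": 0}, {"turn": [0, 0, 0], "slide": [4.3, -7.9, 0], "claw": 0}, {"turn": [0, 0, 0], "slide": [1.8, -8.8, 0], "claw": 0}, {"turn": [0, 0, 0], "slide": [-0.9, -8.9, 0], "claw": 0}]'

```text
t: 11.05
eef_pos: [608.0, 67.8, 108.8]
tcp_rot: [-3.141, -0.0, 0.262]
ft_force: [-0.7, 3.7, 6.2]
opening: 0.165
grip_force: 30.0
```

Request:
jog_arm --targets '[{"turn": [0, 0, 0], "slide": [-3.5, -8.3, 0], "claw": 0}, {"turn": [0, 0, 0], "slide": [-5.8, -6.8, 0], "claw": 0}, {"turn": [0, 0, 0], "slide": [-7.5, -4.9, 0], "claw": 0}, {"turn": [0, 0, 0], "slide": [-8.7, -2.4, 0], "claw": 0}, {"turn": [0, 0, 0], "slide": [-8.9, 0.3, 0], "claw": 0}]'

```text
t: 11.68
eef_pos: [574.0, 45.6, 108.8]
tcp_rot: [3.142, -0.002, 0.261]
ft_force: [3.3, 6.4, 2.3]
opening: 0.16
grip_force: 30.0
```

Request:
jog_arm --targets '[{"turn": [0, 0, 0], "slide": [-8.5, 2.9, 0], "claw": 0}, {"turn": [0, 0, 0], "slide": [-7.3, 5.2, 0], "claw": 0}, {"turn": [0, 0, 0], "slide": [-5.3, 7.2, 0], "claw": 0}, {"turn": [0, 0, 0], "slide": [-3.0, 8.5, 0], "claw": 0}, {"turn": [0, 0, 0], "slide": [-0.4, 8.9, 0], "claw": 0}]'

```text
t: 12.3
eef_pos: [548.8, 78.2, 108.8]
tcp_rot: [3.141, 0.0, 0.262]
ft_force: [4.3, -3.8, 5.4]
opening: 0.162
grip_force: 30.0
```

Request:
jog_arm --targets '[{"turn": [0, 0, 0], "slide": [2.3, 8.7, 0], "claw": 0}, {"turn": [0, 0, 0], "slide": [4.7, 7.6, 0], "claw": 0}, {"turn": [0, 0, 0], "slide": [6.8, 5.9, 0], "claw": 0}, {"turn": [0, 0, 0], "slide": [8.2, 3.6, 0], "claw": 0}, {"turn": [0, 0, 0], "slide": [8.9, 1.0, 0], "claw": 0}]'

```text
t: 12.92
eef_pos: [578.5, 105.5, 108.7]
tcp_rot: [-3.141, 0.004, 0.262]
ft_force: [-5.6, -1.6, 9.6]
opening: 0.166
grip_force: 30.0
```

Request:
jog_arm --targets '[{"turn": [0, 0, 0], "slide": [8.8, -1.7, 0], "claw": 0}, {"turn": [0, 0, 0], "slide": [7.9, -4.2, 0], "claw": 0}, {"turn": [0, 0, 0], "slide": [6.4, -6.3, 0], "claw": 0}, {"turn": [0, 0, 0], "slide": [4.1, -8.0, 0], "claw": 0}, {"turn": [0, 0, 0], "slide": [1.7, -8.8, 0], "claw": 0}]'

```text
t: 13.55
eef_pos: [608.9, 77.0, 108.8]
tcp_rot: [-3.141, -0.0, 0.262]
ft_force: [0.9, 3.2, 6.4]
opening: 0.16
grip_force: 30.0
```

Request:
jog_arm --targets '[{"turn": [0, 0, 0], "slide": [-0.7, -7.4, 0], "claw": 0}, {"turn": [0, 0, 0], "slide": [-1.9, -5.7, 0], "claw": 0}, {"turn": [0, 0, 0], "slide": [-2.1, -4.0, 0], "claw": 0}, {"turn": [0, 0, 0], "slide": [-1.7, -2.4, 0], "claw": 0}, {"turn": [0, 0, 0], "slide": [0, 0, 0], "claw": 0}]'

```text
t: 14.18
eef_pos: [602.4, 56.7, 108.9]
tcp_rot: [3.142, -0.0, 0.262]
ft_force: [2.2, -0.5, 5.6]
opening: 0.164
grip_force: 30.0
```

```bash
python3 -c "
from h import *
from plan import *
for i in range(3):
    c=read_camera('scene');s=state();p=np.array(s['eef_pos'])[:2];d=p-A
    print(p.round(2),np.hypot(*d),yaw-np.arctan2(d[1],d[0]),s['ft_force'])
f=c['frame'][190:280,280:400];cv2.imwrite('pics/s3.png',cv2.resize(f,None,fx=6,fy=6,interpolation=2))
"
```

```text
[602.39  56.75] 29.729146323660036 0.4512435919836416 [ 2.62161098 -0.0804804   6.35007381]
[602.4   56.76] 29.736132861164585 0.45081195480172787 [2.096144   0.26467498 5.93911399]
[602.39  56.77] 29.714688627324833 0.45071470413533554 [ 2.01546892 -0.29901207  6.11837018]
```

View pics/s3.png

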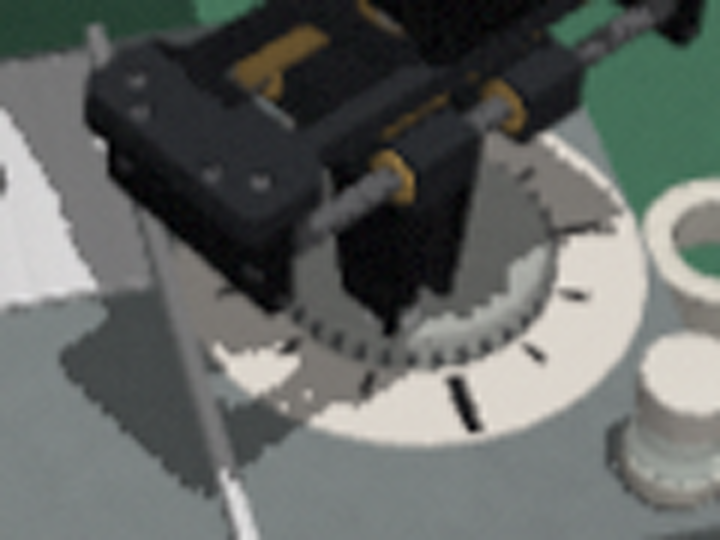

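The peg, under the finger at about (390,320), is just short of tick 1 at (368,380), as computed. I'll finish the last 0.075 rad.

Request:
jog_arm --targets '[{"turn": [0, 0, 0], "slide": [-0.8, -1.0, 0], "claw": 0}, {"turn": [0, 0, 0], "slide": [-0.7, -0.8, 0], "claw": 0}, {"turn": [0, 0, 0], "slide": [0, 0, 0], "claw": 0}, {"turn": [0, 0, 0], "slide": [0, 0, 0], "claw": 0}]'

```text
t: 14.82
eef_pos: [601.0, 55.2, 108.9]
tcp_rot: [-3.141, -0.0, 0.262]
ft_force: [3.9, 0.9, 5.9]
opening: 0.161
grip_force: 30.0
```

```bash
python3 -c "
from h import *
from plan import *
s=state();p=np.array(s['eef_pos'])[:2];d=p-A
print(p.round(2),np.hypot(*d),yaw-np.arctan2(d[1],d[0]),s['ft_force'])
s=[-.04,-.08,-.12,-.12,-.1]+[-.07,-.05,-.05,-.05,-.05]+[-.05]*5+[-0.01]*170
plan(np.array([601.1,54.8]),.53,s)"
```

```text
[601.05  55.17] 29.721266895445247 0.5210624280896435 [3.86587116 0.85578937 5.90423749]
[0.8, 0.9] [1.4, 1.9] [2.0, 3.0] [1.5, 3.3] [1.0, 2.8]  th=0.070 p=[607.8  66.7]
[0.5, 2.0] [0.3, 1.5] [0.2, 1.5] [0.1, 1.5] [0.1, 1.5]  th=-0.200 p=[609.   74.7]
[-0.0, 1.5] [-0.1, 1.5] [-0.2, 1.5] [-0.2, 1.4] [-0.3, 1.5]  th=-0.450 p=[608.2  82.1]
[-0.1, 0.3] [-0.1, 0.3] [-0.1, 0.3] [-0.0, 0.3] [-0.1, 0.3]  th=-0.500 p=[607.8  83.6]
[-0.1, 0.3] [-0.1, 0.2] [-0.1, 0.3] [-0.1, 0.3] [-0.1, 0.3]  th=-0.550 p=[607.3  85. ]
[-0.1, 0.3] [-0.1, 0.3] [-0.1, 0.2] [-0.1, 0.3] [-0.1, 0.3]  th=-0.600 p=[606.8  86.4]
[-0.1, 0.3] [-0.1, 0.2] [-0.2, 0.3] [-0.1, 0.3] [-0.1, 0.3]  th=-0.650 p=[606.2  87.8]
[-0.1, 0.2] [-0.2, 0.3] [-0.1, 0.3] [-0.1, 0.2] [-0.2, 0.3]  th=-0.700 p=[605.5  89.1]
[-0.1, 0.3] [-0.2, 0.2] [-0.1, 0.3] [-0.2, 0.3] [-0.1, 0.2]  th=-0.750 p=[604.8  90.4]
[-0.2, 0.3] [-0.1, 0.2] [-0.2, 0.3] [-0.1, 0.2] [-0.2, 0.3]  th=-0.800 p=[604.   91.7]
[-0.2, 0.2] [-0.1, 0.3] [-0.2, 0.2] [-0.2, 0.3] [-0.2, 0.2]  th=-0.850 p=[603.1  92.9]
[-0.1, 0.3] [-0.2, 0.2] [-0.2, 0.2] [-0.2, 0.3] [-0.2, 0.2]  th=-
[... 1535 characters left out ...]
, -0.0] [-0.3, -0.0] [-0.3, -0.0]  th=-1.800 p=[578.5 105.1]
[-0.3, -0.0] [-0.3, -0.0] [-0.3, -0.0] [-0.3, -0.0] [-0.3, -0.1]  th=-1.850 p=[577. 105.]
[-0.3, 0.0] [-0.3, -0.0] [-0.3, -0.0] [-0.3, -0.1] [-0.2, 0.0]  th=-1.900 p=[575.6 104.9]
[-0.3, -0.0] [-0.3, -0.1] [-0.3, -0.0] [-0.3, -0.1] [-0.3, -0.0]  th=-1.950 p=[574.1 104.7]
[-0.3, -0.1] [-0.3, -0.0] [-0.3, -0.1] [-0.3, -0.0] [-0.3, -0.1]  th=-2.000 p=[572.6 104.4]
[-0.3, -0.1] [-0.3, -0.0] [-0.3, -0.1] [-0.3, -0.1] [-0.3, -0.0]  th=-2.050 p=[571.1 104.1]
[-0.3, -0.1] [-0.2, -0.1] [-0.3, -0.1] [-0.3, -0.1] [-0.3, -0.1]  th=-2.100 p=[569.7 103.6]
[-0.3, -0.1] [-0.3, -0.1] [-0.3, -0.1] [-0.2, -0.1] [-0.3, -0.1]  th=-2.150 p=[568.3 103.1]
```

On 1. Now left, slower from 0.

Request:
jog_arm --targets '[{"turn": [0, 0, 0], "slide": [0.8, 0.9, 0], "claw": 0}, {"turn": [0, 0, 0], "slide": [1.4, 1.9, 0], "claw": 0}, {"turn": [0, 0, 0], "slide": [2.0, 3.0, 0], "claw": 0}, {"turn": [0, 0, 0], "slide": [1.5, 3.3, 0], "claw": 0}, {"turn": [0, 0, 0], "slide": [1.0, 2.8, 0], "claw": 0}]'

```text
t: 15.45
eef_pos: [607.5, 66.4, 108.8]
tcp_rot: [3.141, 0.001, 0.262]
ft_force: [1.3, -4.2, 5.6]
opening: 0.163
grip_force: 30.0
```

Request:
jog_arm --targets '[{"turn": [0, 0, 0], "slide": [0.5, 2.0, 0], "claw": 0}, {"turn": [0, 0, 0], "slide": [0.2, 1.0, 0], "claw": 0}, {"turn": [0, 0, 0], "slide": [0.2, 0.9, 0], "claw": 0}, {"turn": [0, 0, 0], "slide": [0.1, 0.8, 0], "claw": 0}, {"turn": [0, 0, 0], "slide": [0.1, 0.8, 0], "claw": 0}]'

```text
t: 16.08
eef_pos: [608.7, 71.8, 108.8]
tcp_rot: [3.141, 0.001, 0.262]
ft_force: [1.8, -4.0, 7.4]
opening: 0.161
grip_force: 30.0
```

Request:
jog_arm --targets '[{"turn": [0, 0, 0], "slide": [0, 0.8, 0], "claw": 0}, {"turn": [0, 0, 0], "slide": [0.1, 0.9, 0], "claw": 0}, {"turn": [0, 0, 0], "slide": [0, 0.8, 0], "claw": 0}, {"turn": [0, 0, 0], "slide": [0, 0.8, 0], "claw": 0}, {"turn": [0, 0, 0], "slide": [0, 0.7, 0], "claw": 0}]'

```text
t: 16.7
eef_pos: [608.9, 76.0, 108.8]
tcp_rot: [3.141, 0.0, 0.262]
ft_force: [2.5, -3.6, 6.2]
opening: 0.164
grip_force: 30.0
```

Request:
jog_arm --targets '[{"turn": [0, 0, 0], "slide": [-0.1, 0.8, 0], "claw": 0}, {"turn": [0, 0, 0], "slide": [-0.1, 0.8, 0], "claw": 0}, {"turn": [0, 0, 0], "slide": [-0.1, 0.8, 0], "claw": 0}, {"turn": [0, 0, 0], "slide": [-0.2, 0.8, 0], "claw": 0}, {"turn": [0, 0, 0], "slide": [-0.2, 0.8, 0], "claw": 0}]'

```text
t: 17.32
eef_pos: [608.5, 80.0, 108.9]
tcp_rot: [3.141, -0.001, 0.262]
ft_force: [3.8, -3.1, 4.9]
opening: 0.16
grip_force: 30.0
```

Request:
jog_arm --targets '[{"turn": [0, 0, 0], "slide": [0, 0.6, 0], "claw": 0}, {"turn": [0, 0, 0], "slide": [-0.1, 0.5, 0], "claw": 0}, {"turn": [0, 0, 0], "slide": [0, 0.4, 0], "claw": 0}, {"turn": [0, 0, 0], "slide": [0, 0.4, 0], "claw": 0}]'

```text
t: 17.82
eef_pos: [608.2, 81.8, 108.8]
tcp_rot: [3.141, -0.0, 0.262]
ft_force: [2.7, -3.7, 5.3]
opening: 0.166
grip_force: 30.0
```

Request:
jog_arm --targets '[{"turn": [0, 0, 0], "slide": [-0.1, 0.3, 0], "claw": 0}, {"turn": [0, 0, 0], "slide": [-0.1, 0.3, 0], "claw": 0}, {"turn": [0, 0, 0], "slide": [-0.1, 0.3, 0], "claw": 0}, {"turn": [0, 0, 0], "slide": [0, 0.3, 0], "claw": 0}, {"turn": [0, 0, 0], "slide": [-0.1, 0.3, 0], "claw": 0}]'

```text
t: 18.45
eef_pos: [607.7, 83.5, 108.8]
tcp_rot: [3.141, -0.0, 0.262]
ft_force: [3.1, -2.0, 6.3]
opening: 0.163
grip_force: 30.0
```

Request:
jog_arm --targets '[{"turn": [0, 0, 0], "slide": [-0.1, 0.3, 0], "claw": 0}, {"turn": [0, 0, 0], "slide": [-0.1, 0.2, 0], "claw": 0}, {"turn": [0, 0, 0], "slide": [-0.1, 0.3, 0], "claw": 0}, {"turn": [0, 0, 0], "slide": [-0.1, 0.3, 0], "claw": 0}, {"turn": [0, 0, 0], "slide": [-0.1, 0.3, 0], "claw": 0}]'

```text
t: 19.08
eef_pos: [607.3, 85.0, 108.8]
tcp_rot: [3.141, -0.0, 0.262]
ft_force: [3.0, -1.6, 5.6]
opening: 0.163
grip_force: 30.0
```

Request:
jog_arm --targets '[{"turn": [0, 0, 0], "slide": [-0.1, 0.3, 0], "claw": 0}, {"turn": [0, 0, 0], "slide": [-0.1, 0.3, 0], "claw": 0}, {"turn": [0, 0, 0], "slide": [-0.1, 0.2, 0], "claw": 0}, {"turn": [0, 0, 0], "slide": [-0.1, 0.3, 0], "claw": 0}, {"turn": [0, 0, 0], "slide": [-0.1, 0.3, 0], "claw": 0}]'

```text
t: 19.7
eef_pos: [606.8, 86.4, 108.9]
tcp_rot: [3.141, -0.0, 0.262]
ft_force: [3.0, -1.8, 6.3]
opening: 0.161
grip_force: 30.0
```

Request:
jog_arm --targets '[{"turn": [0, 0, 0], "slide": [-0.1, 0.3, 0], "claw": 0}, {"turn": [0, 0, 0], "slide": [-0.1, 0.2, 0], "claw": 0}, {"turn": [0, 0, 0], "slide": [-0.2, 0.3, 0], "claw": 0}, {"turn": [0, 0, 0], "slide": [-0.1, 0.3, 0], "claw": 0}, {"turn": [0, 0, 0], "slide": [-0.1, 0.3, 0], "claw": 0}]'

```text
t: 20.32
eef_pos: [606.2, 87.8, 108.9]
tcp_rot: [3.141, -0.0, 0.262]
ft_force: [2.9, -2.1, 5.8]
opening: 0.165
grip_force: 30.0
```

Request:
jog_arm --targets '[{"turn": [0, 0, 0], "slide": [-0.1, 0.2, 0], "claw": 0}, {"turn": [0, 0, 0], "slide": [-0.2, 0.3, 0], "claw": 0}, {"turn": [0, 0, 0], "slide": [-0.1, 0.3, 0], "claw": 0}, {"turn": [0, 0, 0], "slide": [-0.1, 0.2, 0], "claw": 0}, {"turn": [0, 0, 0], "slide": [-0.2, 0.3, 0], "claw": 0}]'

```text
t: 20.95
eef_pos: [605.6, 89.0, 108.8]
tcp_rot: [3.141, -0.0, 0.262]
ft_force: [3.2, -1.3, 5.0]
opening: 0.16
grip_force: 30.0
```

Request:
jog_arm --targets '[{"turn": [0, 0, 0], "slide": [-0.1, 0.3, 0], "claw": 0}, {"turn": [0, 0, 0], "slide": [-0.2, 0.2, 0], "claw": 0}, {"turn": [0, 0, 0], "slide": [-0.1, 0.3, 0], "claw": 0}, {"turn": [0, 0, 0], "slide": [-0.2, 0.3, 0], "claw": 0}, {"turn": [0, 0, 0], "slide": [-0.1, 0.2, 0], "claw": 0}]'

```text
t: 21.58
eef_pos: [604.9, 90.3, 108.9]
tcp_rot: [3.141, -0.0, 0.262]
ft_force: [3.9, -1.1, 5.7]
opening: 0.163
grip_force: 30.0
```

Request:
jog_arm --targets '[{"turn": [0, 0, 0], "slide": [-0.2, 0.3, 0], "claw": 0}, {"turn": [0, 0, 0], "slide": [-0.1, 0.2, 0], "claw": 0}, {"turn": [0, 0, 0], "slide": [-0.2, 0.3, 0], "claw": 0}, {"turn": [0, 0, 0], "slide": [-0.1, 0.2, 0], "claw": 0}, {"turn": [0, 0, 0], "slide": [-0.2, 0.3, 0], "claw": 0}]'

```text
t: 22.2
eef_pos: [604.1, 91.6, 108.9]
tcp_rot: [3.141, -0.0, 0.262]
ft_force: [3.0, -1.5, 5.4]
opening: 0.162
grip_force: 30.0
```

Request:
jog_arm --targets '[{"turn": [0, 0, 0], "slide": [-0.2, 0.2, 0], "claw": 0}, {"turn": [0, 0, 0], "slide": [-0.1, 0.3, 0], "claw": 0}, {"turn": [0, 0, 0], "slide": [-0.2, 0.2, 0], "claw": 0}, {"turn": [0, 0, 0], "slide": [-0.2, 0.3, 0], "claw": 0}, {"turn": [0, 0, 0], "slide": [-0.2, 0.2, 0], "claw": 0}]'

```text
t: 22.82
eef_pos: [603.2, 92.9, 108.9]
tcp_rot: [3.141, -0.001, 0.262]
ft_force: [4.8, -0.5, 5.5]
opening: 0.16
grip_force: 30.0
```

Request:
jog_arm --targets '[{"turn": [0, 0, 0], "slide": [-0.1, 0.3, 0], "claw": 0}, {"turn": [0, 0, 0], "slide": [-0.2, 0.2, 0], "claw": 0}, {"turn": [0, 0, 0], "slide": [-0.2, 0.2, 0], "claw": 0}, {"turn": [0, 0, 0], "slide": [-0.2, 0.3, 0], "claw": 0}, {"turn": [0, 0, 0], "slide": [-0.2, 0.2, 0], "claw": 0}]'

```text
t: 23.45
eef_pos: [602.2, 94.2, 108.9]
tcp_rot: [3.141, -0.0, 0.262]
ft_force: [4.5, -0.7, 5.5]
opening: 0.163
grip_force: 30.0
```

Request:
jog_arm --targets '[{"turn": [0, 0, 0], "slide": [-0.2, 0.2, 0], "claw": 0}, {"turn": [0, 0, 0], "slide": [-0.2, 0.3, 0], "claw": 0}, {"turn": [0, 0, 0], "slide": [-0.2, 0.2, 0], "claw": 0}, {"turn": [0, 0, 0], "slide": [-0.2, 0.2, 0], "claw": 0}, {"turn": [0, 0, 0], "slide": [-0.2, 0.2, 0], "claw": 0}]'

```text
t: 24.08
eef_pos: [601.3, 95.3, 108.9]
tcp_rot: [3.141, -0.0, 0.262]
ft_force: [3.3, 0.6, 5.7]
opening: 0.165
grip_force: 30.0
```

Request:
jog_arm --targets '[{"turn": [0, 0, 0], "slide": [-0.2, 0.3, 0], "claw": 0}, {"turn": [0, 0, 0], "slide": [-0.2, 0.2, 0], "claw": 0}, {"turn": [0, 0, 0], "slide": [-0.2, 0.2, 0], "claw": 0}, {"turn": [0, 0, 0], "slide": [-0.2, 0.2, 0], "claw": 0}, {"turn": [0, 0, 0], "slide": [-0.2, 0.2, 0], "claw": 0}]'

```text
t: 24.7
eef_pos: [600.2, 96.4, 108.9]
tcp_rot: [3.141, -0.0, 0.262]
ft_force: [3.4, -1.0, 5.4]
opening: 0.162
grip_force: 30.0
```

Request:
jog_arm --targets '[{"turn": [0, 0, 0], "slide": [-0.2, 0.2, 0], "claw": 0}, {"turn": [0, 0, 0], "slide": [-0.2, 0.2, 0], "claw": 0}, {"turn": [0, 0, 0], "slide": [-0.2, 0.3, 0], "claw": 0}, {"turn": [0, 0, 0], "slide": [-0.3, 0.2, 0], "claw": 0}, {"turn": [0, 0, 0], "slide": [-0.2, 0.2, 0], "claw": 0}]'

```text
t: 25.32
eef_pos: [599.2, 97.5, 108.9]
tcp_rot: [3.141, -0.001, 0.262]
ft_force: [4.1, -1.0, 5.3]
opening: 0.165
grip_force: 30.0
```

Request:
jog_arm --targets '[{"turn": [0, 0, 0], "slide": [-0.2, 0.2, 0], "claw": 0}, {"turn": [0, 0, 0], "slide": [-0.2, 0.2, 0], "claw": 0}, {"turn": [0, 0, 0], "slide": [-0.3, 0.2, 0], "claw": 0}, {"turn": [0, 0, 0], "slide": [-0.2, 0.1, 0], "claw": 0}, {"turn": [0, 0, 0], "slide": [-0.2, 0.2, 0], "claw": 0}]'

```text
t: 25.95
eef_pos: [598.1, 98.4, 108.9]
tcp_rot: [3.141, -0.001, 0.262]
ft_force: [4.2, -0.8, 6.0]
opening: 0.159
grip_force: 30.0
```

Request:
jog_arm --targets '[{"turn": [0, 0, 0], "slide": [-0.3, 0.2, 0], "claw": 0}, {"turn": [0, 0, 0], "slide": [-0.2, 0.2, 0], "claw": 0}, {"turn": [0, 0, 0], "slide": [-0.2, 0.2, 0], "claw": 0}, {"turn": [0, 0, 0], "slide": [-0.3, 0.2, 0], "claw": 0}, {"turn": [0, 0, 0], "slide": [-0.2, 0.2, 0], "claw": 0}]'

```text
t: 26.58
eef_pos: [596.9, 99.3, 108.9]
tcp_rot: [3.141, -0.001, 0.262]
ft_force: [4.3, -0.7, 5.8]
opening: 0.163
grip_force: 30.0
```

Request:
jog_arm --targets '[{"turn": [0, 0, 0], "slide": [-0.3, 0.1, 0], "claw": 0}, {"turn": [0, 0, 0], "slide": [-0.2, 0.2, 0], "claw": 0}, {"turn": [0, 0, 0], "slide": [-0.2, 0.2, 0], "claw": 0}, {"turn": [0, 0, 0], "slide": [-0.3, 0.1, 0], "claw": 0}, {"turn": [0, 0, 0], "slide": [-0.2, 0.2, 0], "claw": 0}]'

```text
t: 27.2
eef_pos: [595.8, 100.2, 108.9]
tcp_rot: [3.141, -0.001, 0.262]
ft_force: [3.7, -0.9, 5.4]
opening: 0.162
grip_force: 30.0
```

Request:
jog_arm --targets '[{"turn": [0, 0, 0], "slide": [-0.3, 0.2, 0], "claw": 0}, {"turn": [0, 0, 0], "slide": [-0.2, 0.1, 0], "claw": 0}, {"turn": [0, 0, 0], "slide": [-0.3, 0.2, 0], "claw": 0}, {"turn": [0, 0, 0], "slide": [-0.3, 0.2, 0], "claw": 0}, {"turn": [0, 0, 0], "slide": [-0.2, 0.1, 0], "claw": 0}]'

```text
t: 27.82
eef_pos: [594.2, 101.1, 108.9]
tcp_rot: [3.141, -0.0, 0.262]
ft_force: [2.8, 0.7, 5.5]
opening: 0.163
grip_force: 30.0
```

Request:
jog_arm --targets '[{"turn": [0, 0, 0], "slide": [-0.3, 0.2, 0], "claw": 0}, {"turn": [0, 0, 0], "slide": [-0.2, 0.1, 0], "claw": 0}, {"turn": [0, 0, 0], "slide": [-0.3, 0.2, 0], "claw": 0}, {"turn": [0, 0, 0], "slide": [-0.3, 0.1, 0], "claw": 0}, {"turn": [0, 0, 0], "slide": [-0.2, 0.1, 0], "claw": 0}]'

```text
t: 28.45
eef_pos: [593.0, 101.9, 108.8]
tcp_rot: [3.141, -0.0, 0.262]
ft_force: [3.2, 0.2, 5.6]
opening: 0.16
grip_force: 30.0
```

Request:
jog_arm --targets '[{"turn": [0, 0, 0], "slide": [-0.3, 0.2, 0], "claw": 0}, {"turn": [0, 0, 0], "slide": [-0.3, 0.1, 0], "claw": 0}, {"turn": [0, 0, 0], "slide": [-0.2, 0.2, 0], "claw": 0}, {"turn": [0, 0, 0], "slide": [-0.3, 0.1, 0], "claw": 0}, {"turn": [0, 0, 0], "slide": [-0.3, 0.1, 0], "claw": 0}]'

```text
t: 29.08
eef_pos: [591.6, 102.6, 108.9]
tcp_rot: [3.141, -0.0, 0.262]
ft_force: [2.2, 0.9, 5.6]
opening: 0.163
grip_force: 30.0
```

Request:
jog_arm --targets '[{"turn": [0, 0, 0], "slide": [-0.2, 0.1, 0], "claw": 0}, {"turn": [0, 0, 0], "slide": [-0.3, 0.2, 0], "claw": 0}, {"turn": [0, 0, 0], "slide": [-0.3, 0.1, 0], "claw": 0}, {"turn": [0, 0, 0], "slide": [-0.3, 0.1, 0], "claw": 0}, {"turn": [0, 0, 0], "slide": [-0.2, 0.1, 0], "claw": 0}]'

```text
t: 29.7
eef_pos: [590.3, 103.1, 108.9]
tcp_rot: [3.141, -0.0, 0.262]
ft_force: [3.9, 0.7, 5.9]
opening: 0.162
grip_force: 30.0
```

Request:
jog_arm --targets '[{"turn": [0, 0, 0], "slide": [-0.3, 0.1, 0], "claw": 0}, {"turn": [0, 0, 0], "slide": [-0.3, 0.1, 0], "claw": 0}, {"turn": [0, 0, 0], "slide": [-0.3, 0.1, 0], "claw": 0}, {"turn": [0, 0, 0], "slide": [-0.3, 0.1, 0], "claw": 0}, {"turn": [0, 0, 0], "slide": [-0.2, 0.1, 0], "claw": 0}]'

```text
t: 30.32
eef_pos: [589.0, 103.6, 108.9]
tcp_rot: [3.141, -0.001, 0.262]
ft_force: [3.3, -0.2, 5.2]
opening: 0.163
grip_force: 30.0
```

Request:
jog_arm --targets '[{"turn": [0, 0, 0], "slide": [-0.3, 0.1, 0], "claw": 0}, {"turn": [0, 0, 0], "slide": [-0.3, 0.1, 0], "claw": 0}, {"turn": [0, 0, 0], "slide": [-0.3, 0.1, 0], "claw": 0}, {"turn": [0, 0, 0], "slide": [-0.3, 0.1, 0], "claw": 0}, {"turn": [0, 0, 0], "slide": [-0.3, 0.1, 0], "claw": 0}]'

```text
t: 30.95
eef_pos: [587.5, 104.1, 108.9]
tcp_rot: [3.141, -0.001, 0.262]
ft_force: [3.8, 1.0, 5.3]
opening: 0.162
grip_force: 30.0
```

Request:
jog_arm --targets '[{"turn": [0, 0, 0], "slide": [-0.3, 0.1, 0], "claw": 0}, {"turn": [0, 0, 0], "slide": [-0.2, 0.1, 0], "claw": 0}, {"turn": [0, 0, 0], "slide": [-0.3, 0, 0], "claw": 0}, {"turn": [0, 0, 0], "slide": [-0.3, 0.1, 0], "claw": 0}, {"turn": [0, 0, 0], "slide": [-0.3, 0.1, 0], "claw": 0}]'

```text
t: 31.58
eef_pos: [586.1, 104.5, 108.9]
tcp_rot: [3.141, -0.001, 0.262]
ft_force: [3.8, 0.1, 5.0]
opening: 0.166
grip_force: 30.0
```

Request:
jog_arm --targets '[{"turn": [0, 0, 0], "slide": [-0.3, 0, 0], "claw": 0}, {"turn": [0, 0, 0], "slide": [-0.3, 0.1, 0], "claw": 0}, {"turn": [0, 0, 0], "slide": [-0.3, 0.1, 0], "claw": 0}, {"turn": [0, 0, 0], "slide": [-0.3, 0, 0], "claw": 0}, {"turn": [0, 0, 0], "slide": [-0.3, 0.1, 0], "claw": 0}]'

```text
t: 32.2
eef_pos: [584.2, 104.9, 108.8]
tcp_rot: [-3.142, 0.0, 0.262]
ft_force: [2.7, 1.4, 6.1]
opening: 0.163
grip_force: 30.0
```

Request:
jog_arm --targets '[{"turn": [0, 0, 0], "slide": [-0.3, 0, 0], "claw": 0}, {"turn": [0, 0, 0], "slide": [-0.3, 0.1, 0], "claw": 0}, {"turn": [0, 0, 0], "slide": [-0.3, 0, 0], "claw": 0}, {"turn": [0, 0, 0], "slide": [-0.3, 0.1, 0], "claw": 0}, {"turn": [0, 0, 0], "slide": [-0.3, 0, 0], "claw": 0}]'

```text
t: 32.83
eef_pos: [582.0, 105.2, 108.8]
tcp_rot: [-3.141, 0.002, 0.262]
ft_force: [0.3, 1.2, 7.3]
opening: 0.161
grip_force: 30.0
```

Request:
jog_arm --targets '[{"turn": [0, 0, 0], "slide": [-0.3, 0, 0], "claw": 0}, {"turn": [0, 0, 0], "slide": [-0.3, 0.1, 0], "claw": 0}, {"turn": [0, 0, 0], "slide": [-0.3, 0, 0], "claw": 0}]'

```text
t: 33.2
eef_pos: [581.5, 105.3, 108.8]
tcp_rot: [-3.141, 0.001, 0.262]
ft_force: [1.7, 1.3, 7.1]
opening: 0.165
grip_force: 30.0
```

Request:
jog_arm --targets '[{"turn": [0, 0, 0], "slide": [-0.3, 0.1, 0], "claw": 0}, {"turn": [0, 0, 0], "slide": [-0.3, 0, 0], "claw": 0}, {"turn": [0, 0, 0], "slide": [-0.3, 0, 0], "claw": 0}, {"turn": [0, 0, 0], "slide": [0, 0, 0], "claw": 0}]'

```text
t: 33.7
eef_pos: [580.6, 105.3, 108.8]
tcp_rot: [-3.141, 0.001, 0.262]
ft_force: [0.1, 1.2, 6.1]
opening: 0.165
grip_force: 30.0
```

Request:
jog_arm --targets '[{"turn": [0, 0, 0], "slide": [-0.3, 0, 0], "claw": 0}, {"turn": [0, 0, 0], "slide": [-0.3, 0.1, 0], "claw": 0}, {"turn": [0, 0, 0], "slide": [-0.3, 0, 0], "claw": 0}, {"turn": [0, 0, 0], "slide": [-0.3, 0, 0], "claw": 0}]'

```text
t: 34.2
eef_pos: [579.4, 105.4, 108.8]
tcp_rot: [-3.141, 0.001, 0.262]
ft_force: [1.0, 0.6, 7.8]
opening: 0.163
grip_force: 30.0
```

Request:
jog_arm --targets '[{"turn": [0, 0, 0], "slide": [-0.3, 0, 0], "claw": 0}, {"turn": [0, 0, 0], "slide": [-0.3, 0, 0], "claw": 0}, {"turn": [0, 0, 0], "slide": [-0.3, 0, 0], "claw": 0}, {"turn": [0, 0, 0], "slide": [-0.3, 0, 0], "claw": 0}]'

```text
t: 34.7
eef_pos: [578.2, 105.4, 108.8]
tcp_rot: [-3.141, 0.001, 0.262]
ft_force: [0.5, 1.0, 7.5]
opening: 0.162
grip_force: 30.0
```

Request:
jog_arm --targets '[{"turn": [0, 0, 0], "slide": [-0.3, 0, 0], "claw": 0}, {"turn": [0, 0, 0], "slide": [-0.3, 0, 0], "claw": 0}, {"turn": [0, 0, 0], "slide": [-0.3, 0, 0], "claw": 0}, {"turn": [0, 0, 0], "slide": [-0.3, -0.1, 0], "claw": 0}]'

```text
t: 35.2
eef_pos: [577.3, 105.3, 108.8]
tcp_rot: [-3.141, 0.0, 0.262]
ft_force: [2.9, 1.7, 6.4]
opening: 0.165
grip_force: 30.0
```

Request:
jog_arm --targets '[{"turn": [0, 0, 0], "slide": [-0.2, 0, 0], "claw": 0}, {"turn": [0, 0, 0], "slide": [-0.2, 0, 0], "claw": 0}, {"turn": [0, 0, 0], "slide": [-0.2, 0, 0], "claw": 0}]'

```text
t: 35.58
eef_pos: [577.0, 105.3, 108.8]
tcp_rot: [3.142, -0.0, 0.262]
ft_force: [2.3, 1.8, 4.7]
opening: 0.161
grip_force: 30.0
```

Request:
jog_arm --targets '[{"turn": [0, 0, 0], "slide": [-0.3, 0, 0], "claw": 0}, {"turn": [0, 0, 0], "slide": [-0.3, -0.1, 0], "claw": 0}, {"turn": [0, 0, 0], "slide": [-0.3, 0, 0], "claw": 0}]'

```text
t: 35.95
eef_pos: [576.4, 105.3, 108.9]
tcp_rot: [3.142, -0.001, 0.262]
ft_force: [5.3, 1.8, 5.0]
opening: 0.163
grip_force: 30.0
```

Request:
jog_arm --targets '[{"turn": [0, 0, 0], "slide": [-0.2, 0, 0], "claw": 0}, {"turn": [0, 0, 0], "slide": [-0.2, 0, 0], "claw": 0}, {"turn": [0, 0, 0], "slide": [-0.2, 0, 0], "claw": 0}]'

```text
t: 36.33
eef_pos: [576.1, 105.3, 108.9]
tcp_rot: [3.141, -0.002, 0.262]
ft_force: [6.1, 0.4, 4.3]
opening: 0.16
grip_force: 30.0
```

Request:
jog_arm --targets '[{"turn": [0, 0, 0], "slide": [-0.2, 0, 0], "claw": 0}, {"turn": [0, 0, 0], "slide": [-0.2, 0, 0], "claw": 0}, {"turn": [0, 0, 0], "slide": [0, 0, 0], "claw": 0}]'

```text
t: 36.7
eef_pos: [575.9, 105.2, 108.9]
tcp_rot: [3.141, -0.002, 0.262]
ft_force: [6.9, 1.0, 3.2]
opening: 0.163
grip_force: 30.0
```

Request:
jog_arm --targets '[{"turn": [0, 0, 0], "slide": [-0.3, 0, 0], "claw": 0}, {"turn": [0, 0, 0], "slide": [-0.3, -0.1, 0], "claw": 0}, {"turn": [0, 0, 0], "slide": [0, 0, 0], "claw": 0}]'

```text
t: 37.08
eef_pos: [575.6, 105.2, 109.0]
tcp_rot: [3.141, -0.003, 0.262]
ft_force: [8.4, 2.3, 2.8]
opening: 0.163
grip_force: 30.0
```

The force rises steadily to 8.4 N, above the 1–4 N turning range, with almost no motion. This is the dead stop, at about number 8.5. I'll relieve the bend, open the claw and lift.

Request:
jog_arm --targets '[{"turn": [0, 0, 0], "slide": [1.2, 0, 0], "claw": 0}, {"turn": [0, 0, 0], "slide": [1.0, 0.1, 0], "claw": 0}, {"turn": [0, 0, 0], "slide": [0, 0, 0], "claw": 0}]'

```text
t: 37.45
eef_pos: [576.8, 105.3, 108.9]
tcp_rot: [-3.142, -0.001, 0.262]
ft_force: [3.8, 1.9, 5.7]
opening: 0.159
grip_force: 30.0
```

Request:
jog_arm --targets '[{"turn": [0, 0, 0], "slide": [0, 0, 0], "claw": 50}, {"turn": [0, 0, 0], "slide": [0, 0, 0], "claw": 50}, {"turn": [0, 0, 0], "slide": [0, 0, 0], "claw": 50}, {"turn": [0, 0, 0], "slide": [0, 0, 0], "claw": 50}]'

```text
t: 37.95
eef_pos: [576.4, 104.9, 108.5]
tcp_rot: [-3.142, 0.001, 0.262]
ft_force: [-0.6, 0.4, -0.2]
opening: 0.484
grip_force: 0.0
```

Request:
jog_arm --targets '[{"turn": [0, 0, 0], "slide": [0, 0, 15], "claw": 50}, {"turn": [0, 0, 0], "slide": [0, 0, 25], "claw": 50}, {"turn": [0, 0, 0], "slide": [0, 0, 20], "claw": 50}, {"turn": [0, 0, 0], "slide": [-10, -17.2, 0], "claw": 50}, {"turn": [0, 0, 0], "slide": [-20, -34, 0], "claw": 50}]'

```text
t: 38.58
eef_pos: [545.8, 53.0, 168.5]
tcp_rot: [3.141, -0.0, 0.263]
ft_force: [-0.2, 0.1, -0.2]
opening: 0.501
grip_force: 0.0
```

Request:
jog_arm --targets '[{"turn": [0, 0, 0], "slide": [-24, -41, 0], "claw": 50}, {"turn": [0, 0, 0], "slide": [-19.4, -34, 0], "claw": 50}, {"turn": [0, 0, 0], "slide": [-10, -17, 0], "claw": 50}, {"turn": [0, 0, 0], "slide": [0, 0, -10], "claw": 50}, {"turn": [0, 0, 0], "slide": [0, 0, 0], "claw": 50}]'

```text
t: 39.2
eef_pos: [492.8, -38.2, 157.7]
tcp_rot: [-3.141, 0.002, 0.262]
ft_force: [0.9, -0.7, 0.2]
opening: 0.501
grip_force: 0.0
```

```bash
python3 -c "
from h import *
c=read_camera('scene')
f=c['frame'][130:310,230:470];cv2.imwrite('pics/s4.png',cv2.resize(f,None,fx=3.3,fy=3.3,interpolation=2))
s=state();print(s['eef_pos'])
"
```

```text
[493.1167282  -37.94606985 158.0390004 ]
```

View pics/s4.png

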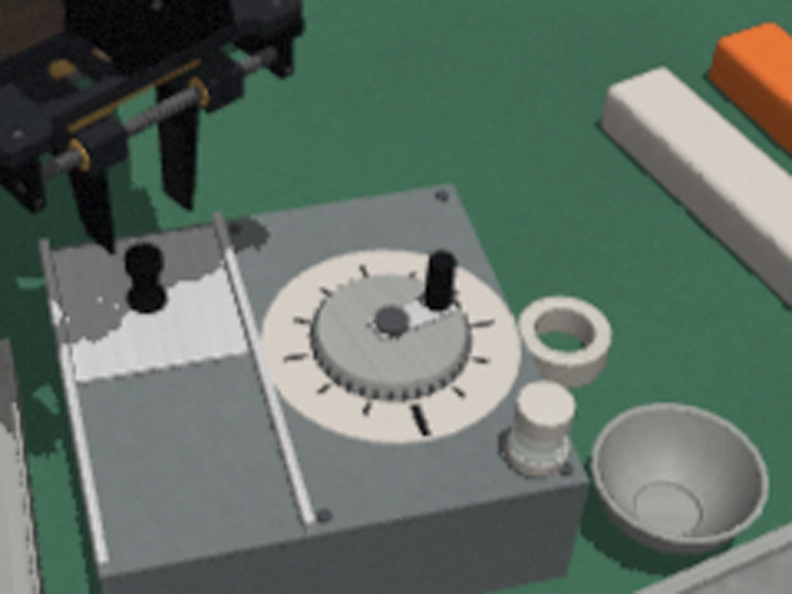

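The crank arm points between 8 and 9, and the fingers are in line with the knob at (145,275). I'll descend and grip it.

Request:
jog_arm --targets '[{"turn": [0, 0, 0], "slide": [0, 0, -20], "claw": 50}, {"turn": [0, 0, 0], "slide": [0, 0, -20], "claw": 50}, {"turn": [0, 0, 0], "slide": [0, 0, -12], "claw": 50}, {"turn": [0, 0, 0], "slide": [0, 0, -5], "claw": 50}, {"turn": [0, 0, 0], "slide": [0, 0, 0], "claw": 20}]'

```text
t: 39.88
eef_pos: [493.4, -38.2, 101.7]
tcp_rot: [3.142, 0.0, 0.262]
ft_force: [0.2, -0.4, 0.3]
opening: 0.442
grip_force: 0.0
```

Request:
jog_arm --targets '[{"turn": [0, 0, 0], "slide": [0, 0, 0], "claw": 10}, {"turn": [0, 0, 0], "slide": [0, 0, 0], "claw": 10}, {"turn": [0, 0, 0], "slide": [0, 0, 0], "claw": 0}, {"turn": [0, 0, 0], "slide": [0, 0, 0], "claw": 0}]'

```text
t: 40.38
eef_pos: [493.5, -38.1, 102.0]
tcp_rot: [3.142, -0.001, 0.262]
ft_force: [0.1, 5.9, 4.2]
opening: 0.218
grip_force: 30.0
```

Request:
jog_arm --targets '[{"turn": [0, 0, 0], "slide": [1, -0.2, 0], "claw": 0}, {"turn": [0, 0, 0], "slide": [2, -0.4, 0], "claw": 0}, {"turn": [0, 0, 0], "slide": [3, -0.7, 0], "claw": 0}, {"turn": [0, 0, 0], "slide": [3.9, -0.8, 0], "claw": 0}]'

```text
t: 40.88
eef_pos: [503.1, -40.2, 102.0]
tcp_rot: [-3.141, 0.0, 0.262]
ft_force: [-1.7, 4.3, 6.6]
opening: 0.216
grip_force: 30.0
```

The hatch is unlocked and moving.

Request:
jog_arm --targets '[{"turn": [0, 0, 0], "slide": [6.8, -1.5, 0], "claw": 0}, {"turn": [0, 0, 0], "slide": [6.8, -1.5, 0], "claw": 0}, {"turn": [0, 0, 0], "slide": [6.8, -1.5, 0], "claw": 0}, {"turn": [0, 0, 0], "slide": [6.8, -1.5, 0], "claw": 0}, {"turn": [0, 0, 0], "slide": [6.8, -1.4, 0], "claw": 0}]'

```text
t: 41.5
eef_pos: [537.2, -47.7, 102.0]
tcp_rot: [-3.141, 0.0, 0.262]
ft_force: [-2.3, 2.7, 5.3]
opening: 0.219
grip_force: 30.0
```

Request:
jog_arm --targets '[{"turn": [0, 0, 0], "slide": [6.8, -1.5, 0], "claw": 0}, {"turn": [0, 0, 0], "slide": [6.8, -1.5, 0], "claw": 0}, {"turn": [0, 0, 0], "slide": [6.8, -1.5, 0], "claw": 0}, {"turn": [0, 0, 0], "slide": [5, -1.1, 0], "claw": 0}, {"turn": [0, 0, 0], "slide": [4, -0.9, 0], "claw": 0}]'

```text
t: 42.12
eef_pos: [566.6, -54.3, 102.0]
tcp_rot: [-3.142, 0.0, 0.262]
ft_force: [-2.3, 3.3, 6.7]
opening: 0.219
grip_force: 30.0
```

Request:
jog_arm --targets '[{"turn": [0, 0, 0], "slide": [3, -0.6, 0], "claw": 0}, {"turn": [0, 0, 0], "slide": [2.5, -0.5, 0], "claw": 0}, {"turn": [0, 0, 0], "slide": [1.5, -0.3, 0], "claw": 0}, {"turn": [0, 0, 0], "slide": [0, 0, 0], "claw": 0}]'

```text
t: 42.62
eef_pos: [573.6, -55.8, 102.1]
tcp_rot: [3.141, -0.0, 0.262]
ft_force: [-1.2, 1.4, 5.5]
opening: 0.219
grip_force: 30.0
```

Request:
jog_arm --targets '[{"turn": [0, 0, 0], "slide": [1.0, -0.2, 0], "claw": 0}, {"turn": [0, 0, 0], "slide": [1.0, -0.2, 0], "claw": 0}, {"turn": [0, 0, 0], "slide": [1, -0.2, 0], "claw": 0}, {"turn": [0, 0, 0], "slide": [0.5, -0.1, 0], "claw": 0}, {"turn": [0, 0, 0], "slide": [0, 0, 0], "claw": 0}]'

```text
t: 43.25
eef_pos: [576.3, -56.4, 102.0]
tcp_rot: [-3.141, 0.001, 0.262]
ft_force: [-6.8, 1.6, 8.3]
opening: 0.217
grip_force: 30.0
```

Request:
jog_arm --targets '[{"turn": [0, 0, 0], "slide": [0.5, -0.1, 0], "claw": 0}, {"turn": [0, 0, 0], "slide": [0.5, -0.1, 0], "claw": 0}, {"turn": [0, 0, 0], "slide": [0, 0, 0], "claw": 0}]'

```text
t: 43.62
eef_pos: [576.4, -56.4, 102.0]
tcp_rot: [-3.14, 0.003, 0.262]
ft_force: [-10.8, 2.6, 11.3]
opening: 0.217
grip_force: 30.0
```

At the end stop. I'll relax, release and lift straight up.

Request:
jog_arm --targets '[{"turn": [0, 0, 0], "slide": [-0.7, 0.1, 0], "claw": 0}, {"turn": [0, 0, 0], "slide": [0, 0, 0], "claw": 50}, {"turn": [0, 0, 0], "slide": [0, 0, 0], "claw": 50}, {"turn": [0, 0, 0], "slide": [0, 0, 0], "claw": 50}, {"turn": [0, 0, 0], "slide": [0, 0, 0], "claw": 50}]'

```text
t: 44.25
eef_pos: [577.4, -56.6, 101.6]
tcp_rot: [3.141, 0.0, 0.262]
ft_force: [0.1, -0.3, 0.1]
opening: 0.493
grip_force: 0.0
```

Request:
jog_arm --targets '[{"turn": [0, 0, 0], "slide": [0, 0, 10], "claw": 50}, {"turn": [0, 0, 0], "slide": [0, 0, 30], "claw": 50}, {"turn": [0, 0, 0], "slide": [0, 0, 40], "claw": 50}, {"turn": [0, 0, 0], "slide": [-25, 0, 20], "claw": 50}, {"turn": [0, 0, 0], "slide": [-35, 0, 0], "claw": 50}]'

```text
t: 44.88
eef_pos: [517.6, -56.6, 203.7]
tcp_rot: [3.14, -0.003, 0.262]
ft_force: [0.3, 0.1, 0.2]
opening: 0.497
grip_force: 0.0
```

Request:
jog_arm --targets '[{"turn": [0, 0, 0], "slide": [-35, 0, 0], "claw": 50}, {"turn": [0, 0, 0], "slide": [-25, 0, 0], "claw": 50}, {"turn": [0, 0, 0], "slide": [0, 0, 0], "claw": 50}, {"turn": [0, 0, 0], "slide": [0, 0, 0], "claw": 50}]'

```text
t: 45.38
eef_pos: [458.3, -56.7, 202.2]
tcp_rot: [3.141, -0.001, 0.262]
ft_force: [0.2, 0.2, 0.2]
opening: 0.5
grip_force: 0.0
```

```bash
python3 -c "
from h import *
c=read_camera('scene')
f=c['frame'][130:310,170:410];cv2.imwrite('pics/s5.png',cv2.resize(f,None,fx=3.3,fy=3.3,interpolation=2))
"
```

```text
(no output)
```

View pics/s5.png

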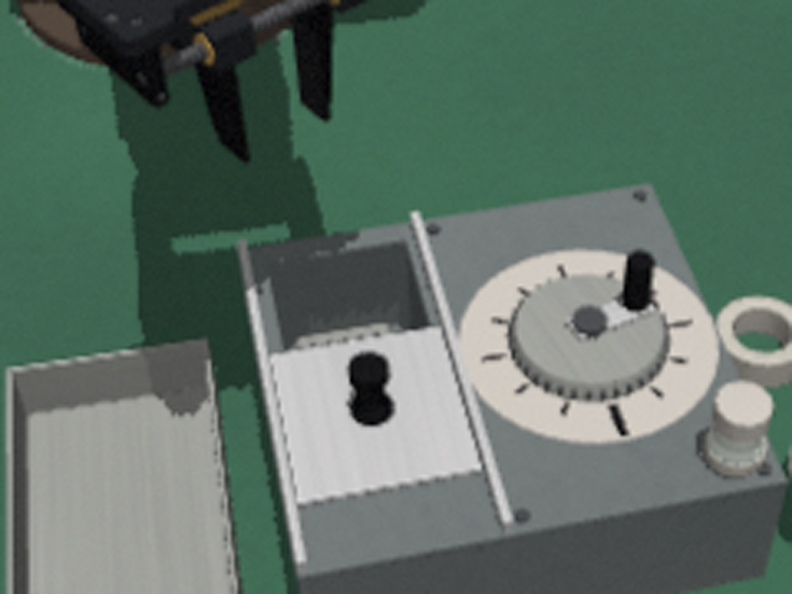

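The hatch is fully open, with the knob at (370,390) and the opening exposed at (345,295). The jar, tape and tray are in place and the gripper is clear.

```bash
python3 -c "
from cell import *
print(job_done())"
```

```text
the job is handed in; nothing more can be done
None
```

The lockbox is open and the job is handed in: I dialed 8, then 1, and met the dead stop at about 8.5 with roughly 8.5 N on the peg, under the 16 N limit. The hatch is slid fully open to its end stop and released, and the jar, tape roll and tray look undisturbed in the last picture (about 45 s of the 72 s used).

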